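# Set out the sharpening stones on their cradles

## Task

Get the sharpening station ready: take the pile of sharpening stones apart and set each stone on its own wooden cradle, the one whose cleats are spaced to suit its length. Each stone must end lying flat on the base board between the two cleats, straight along the cradle and centred across it. The stones are brittle, so set them down gently rather than dropping them, and leave the chisel and the oil bottle where they are.

Things in the scene. Friction and masses are not known exactly. Their poses are not given: they have to be found in the camera images.
- stone_green_center (a point): Centre (half-way up) of the green sharpening stone, the largest of the four: a flat rectangular block, dark green, duller grey-green underneath, 200 mm long (its x axis), 60 mm wide (its y axis), 25 mm thick (its z axis, up), about 620 g, loose. It lies at the bottom of the pile, on a thin rubber mat 3 mm thick. Piled roughly centred, each stone turned a little.
- stone_orange_center (a point): Centre (half-way up) of the orange sharpening stone, the second longest of the four: a flat rectangular block, orange-brown, 160 mm long (its x axis), 50 mm wide (its y axis), 25 mm thick (its z axis, up), about 420 g, loose. It lies on the green stone. Piled roughly centred, each stone turned a little.
- stone_white_center (a point): Centre (half-way up) of the white sharpening stone, the third longest of the four: a flat rectangular block, white, pale blue underneath, 125 mm long (its x axis), 42 mm wide (its y axis), 22 mm thick (its z axis, up), about 250 g, loose. It lies on the orange stone. Piled roughly centred, each stone turned a little.
- stone_black_center (a point): Centre (half-way up) of the black sharpening stone, the smallest of the four: a flat rectangular block, black, 90 mm long (its x axis), 34 mm wide (its y axis), 18 mm thick (its z axis, up), about 130 g, loose. It lies on top of the pile, on the white stone. Piled roughly centred, each stone turned a little.
- cradle_green_seat (a point): Seat of the green stone's cradle: midway between its two cleats, on the top face of the base board, 21 mm above the bench. Plywood board 262 mm long (x axis), 82 mm wide (y axis), fixed to the bench; a dark wooden cleat 22 mm long and 10 mm high across each end, 214 mm clear between them (stone's length + 14). No side walls. z axis up. Either way round is the same.
- cradle_orange_seat (a point): Seat of the orange stone's cradle: midway between its two cleats, on the top face of the base board, 21 mm above the bench. Plywood board 222 mm long (x axis), 72 mm wide (y axis), fixed to the bench; a dark wooden cleat 22 mm long and 10 mm high across each end, 174 mm clear between them (stone's length + 14). No side walls. z axis up. Either way round is the same.
- cradle_white_seat (a point): Seat of the white stone's cradle: midway between its two cleats, on the top face of the base board, 21 mm above the bench. Plywood board 187 mm long (x axis), 64 mm wide (y axis), fixed to the bench; a dark wooden cleat 22 mm long and 10 mm high across each end, 139 mm clear between them (stone's length + 14). No side walls. z axis up. Either way round is the same.
- cradle_black_seat (a point): Seat of the black stone's cradle: midway between its two cleats, on the top face of the base board, 21 mm above the bench. Plywood board 152 mm long (x axis), 56 mm wide (y axis), fixed to the bench; a dark wooden cleat 22 mm long and 10 mm high across each end, 104 mm clear between them (stone's length + 14). No side walls. z axis up. Either way round is the same.
- chisel_mid (a point): Wood chisel lying on the bench beyond the work, 280 mm long along its y axis, handle 28 mm thick; the point lies on its axis near the ferrule, 14 mm above the bench. Not part of the job.
- oil_bottle_mid (a point): Upright amber bottle of honing oil, 48 mm across and 115 mm high, beyond the work; the point lies on its axis 55 mm above the bench. Not part of the job.
Things that resemble listed ones, but are neither listed nor needed, are in the scene too. Of the things that look like the part that bears stone_orange_center, the middle-sized one is meant. Leave any yellow look-alike of the part that bears cradle_white_seat alone.

How it is judged:
At the end, for the whole second after the job is handed in: Each of the four stones lies flat on the base board of its own cradle (height within 3 mm of seated, tilt under 0.05 rad), between the cleats (centre within 10 mm along), within 12 mm of the cradle's centre line and within 0.14 rad of its direction, released and at rest (x of stone_green_center in the frame of cradle_green_seat between -0.01 and 0.01 m and y of stone_green_center in the frame of cradle_green_seat between -0.012 and 0.012 m and z of stone_green_center in the frame of cradle_green_seat between 0.0095 and 0.0155 m and angle between the x axis of stone_green_center and the x axis of cradle_green_seat, either way round below 0.14 rad and angle between each of stone_green_center, stone_orange_center, stone_white_center, stone_black_center's own z axis and vertical below 0.05 rad and linear speed of each of stone_green, stone_orange, stone_white, stone_black below 0.01 m/s and contact force between each of stone_green, stone_orange, stone_white, stone_black and the fingers below 0.05 N and x of stone_orange_center in the frame of cradle_orange_seat between -0.01 and 0.01 m and y of stone_orange_center in the frame of cradle_orange_seat between -0.012 and 0.012 m and z of stone_orange_center in the frame of cradle_orange_seat between 0.0095 and 0.0155 m and angle between the x axis of stone_orange_center and the x axis of cradle_orange_seat, either way round below 0.14 rad and x of stone_white_center in the frame of cradle_white_seat between -0.01 and 0.01 m and y of stone_white_center in the frame of cradle_white_seat between -0.012 and 0.012 m and z of stone_white_center in the frame of cradle_white_seat between 0.008 and 0.014 m and angle between the x axis of stone_white_center and the x axis of cradle_white_seat, either way round below 0.14 rad and x of stone_black_center in the frame of cradle_black_seat between -0.01 and 0.01 m and y of stone_black_center in the frame of cradle_black_seat between -0.012 and 0.012 m and z of stone_black_center in the frame of cradle_black_seat between 0.006 and 0.012 m and angle between the x axis of stone_black_center and the x axis of cradle_black_seat, either way round below 0.14 rad); the robot touches nothing.
It fails at once if a stone is dropped: it falls free of the fingers for about 18 mm or more (faster than 0.6 m/s) ((contact force between stone_green and the fingers below 0.05 N and linear speed of stone_green above 0.6 m/s) or (contact force between stone_orange and the fingers below 0.05 N and linear speed of stone_orange above 0.6 m/s) or (contact force between stone_white and the fingers below 0.05 N and linear speed of stone_white above 0.6 m/s) or (contact force between stone_black and the fingers below 0.05 N and linear speed of stone_black above 0.6 m/s)).
It fails at once if the chisel is moved more than 30 mm (distance of chisel_mid from where it was at the start of the episode above 0.03 m).
It fails at once if the oil bottle is moved more than 30 mm or tipped (distance of oil_bottle_mid from where it was at the start of the episode above 0.03 m or angle between oil_bottle_mid's own z axis and vertical above 0.3 rad).
It also fails if it takes over 106 s, if anything falls off the work surface, if the arm or the gripper's body presses on something with over 40 N, if the wrist force passes 120 N, or if a joint passes its speed limit or range.

## Robot

A 6-joint arm with a two-finger parallel gripper is mounted at the origin on the work surface. World frame = base frame: x ahead of the robot, y to its left, z up, the work surface at z = 0. Lengths are in m, angles in rad, forces in N, time in s.
With the tool pointing down it reaches from about 0.325 to 0.775 m from the base axis. Payload 5.5 kg.
Tool frame: the origin (TCP) lies at the very end of the fingers, on their centre line; the grasp point (between the pads) lies 19 mm behind it; z points along the fingers, y is the line along which they close (so a half turn about z gives the same grasp; the last joint's range is limited). The gripper opens to 85 mm and grips with 20 to 120 N. Pads are 22 mm wide; open, the fingers measure 114 mm over their backs; the gripper's body (76 mm by 85 mm) begins 54 mm behind the grasp point. The pads swing forward as they close: fully open they stand 13 mm farther back than shut.
Start: joints at [1.106, 0.091, 1.231, -0, 1.82, -0.057], TCP at [0.238, 0.551, 0.231] pointing down, gripper open.
Joint ranges: [-2.87, 2.87], [-0.86, 2.18], [0.17, 2.46], [-1.51, 4.65], [0.06, 2.69], [-2.65, 2.65]. Speed limits (rad/s): [2.57, 2.57, 3.01, 3.14, 3.14, 3.14].

## Interface

Orientations are given as a rotation vector (axis times angle).
In Python, from bench import robot gives the robot as it stands.
- The arm moves only by the tool carry_out, never from a script. Its argument "rows" is a list of rows, each a list of 2 entries, a list of its own where there are three numbers: the shift along the tool's x, y, z in mm, then the turn about the tool's z in degrees. A call has 1 to 8 rows; each row shifts and turns the commanded pose from where the row before left it, along the tool's axes as they then stand; what a row does not reach is not made up. A row lasts 1/10 s, in which the tool goes at most 50 mm and 8.59 degrees, less where a joint would pass 70% of its speed; a pose out of reach is approached as far as the arm can. A call with a gripper value outside its range is refused whole. "grip" is the finger opening in mm, from 0 to 85.4, set as the call begins (left out, the last holds). The fingers move at their own pace and stop on an object; "squeeze" is the grip in N (left out, the last holds). Time passes only in rows, so rows that do not move let the fingers close. It gives the time, the measured TCP pose, the force, the opening and the grip force at its end, in the units of the state.
- robot.state(): the state, without advancing time (a new reading comes with each control period).
- robot.snapshot(name): name is "scene" or "top" or "wrist"; returns a dict with "frame" (480x640x3 uint8, red, green, blue), "fx", "fy", "cx", "cy" (pixels), "k1" (the pictures are not rectified: a ray, as slopes to the right and down, at radius r is drawn at 1 + k1 r^2 times it, then the intrinsics apply), "T" (4x4, takes a point from camera to world coordinates). Camera axes: x right, y down, z forward; pixel columns grow to the right and rows downward; lengths in m; the calibration is good to about 2 mm. A picture is of the moment at which its call begins. There is no depth.
- robot.hand_in(): hands the job in; it is judged then, once.
Trained networks look in a picture, given as the dict that the camera call returned (one of the last four; its "shot" number tells which), for a name from the list of things; names that differ only in an ending like _2 or _b are one class to them, and where a whole thing is asked for, a point or a joint stands for the part that bears it (a point fixed in the world has none). Each returns a list of dicts, best first, with "p" (0 to 1); they miss things now and then, are a little off and sometimes report something else, mostly with a low value. They report only what shows in the picture. A call takes as long as a camera call. They do not tell look-alikes from the thing itself.
- robot.look_for(picture, label): "centre" ([x, y, z] in m, in world coordinates, good to about 4 mm: the middle of the surface that is visible of it).
- robot.outline_of(picture, label): "region" (480x640 bool, what is visible of it).
The state is a dict: "t": time; "q": joint angles; "joint_vel": joint speeds; "joint_torque": joint torques, N m; "eef_pos": TCP position; "orientation": TCP orientation; "wrist_force": force on the tool from outside, world axes, zero at the start; "moment": the same for the moment, N m; "finger_gap": finger opening in m; "finger_force": force on a finger pad.
Only numpy, scipy, OpenCV 4.12 (cv2) and the standard library are available. Lean on these libraries where they do the work, as an engineer would, in place of code of your own. Each camera call takes 0.05 s, during which the arm holds its last target. There are 200 camera calls.

## Working session

There is one attempt and no reset: what is moved stays moved. The work goes in short steps, Python scripts to look and compute and a tool call to move; the robot and the scene stay as the last step left them, time stands still between calls to the robot, and variables do not carry over. Pictures are saved under pics/ and viewed, at most 14 in all, crops included, and the job is handed in when it is done.

Besides the shell and the picture viewer there is one more tool, called after "Emit:" as name([rows], argument=value, ...), one row to a line, values as JSON. carry_out: Moves the arm, as the interface text tells. Its arguments: {"type":"object","properties":{"rows":{"type":"array"},"grip":{"type":"number"},"squeeze":{"type":"number"}},"required":["rows"]}

```bash
mkdir -p pics; ls; python3 - <<'E'
from bench import robot
import cv2
for n in("top","scene"):
    s=robot.snapshot(n); cv2.imwrite(f"pics/{n}0.png",s["frame"][:,:,::-1]); print(n,s["fx"],s["k1"],s["T"].round(3).tolist() if hasattr(s["T"],'round') else s["T"])
    for l in ["stone_green_center","stone_orange_center","stone_white_center","stone_black_center","cradle_green_seat","cradle_orange_seat","cradle_white_seat","cradle_black_seat","chisel_mid","oil_bottle_mid"]:
        print(l,[([round(float(v),3) for v in d["centre"]],round(d["p"],2)) for d in robot.look_for(s,l)])
print(robot.state())
E
```

```text
pics
top 439.84778199038936 0.032073037672629055 [[0.004, -0.981, 0.193, 0.309], [-1.0, 0.0, 0.021, -0.018], [-0.02, -0.193, -0.981, 0.996], [0.0, 0.0, 0.0, 1.0]]
stone_green_center [([0.493, -0.162, 0.033], 0.76)]
stone_orange_center [([0.223, -0.282, 0.03], 0.89), ([0.748, -0.369, 0.017], 0.83), ([0.499, -0.163, 0.051], 0.71)]
stone_white_center [([0.478, -0.172, 0.077], 0.97)]
stone_black_center [([0.504, -0.174, 0.095], 0.95), ([0.501, -0.164, 0.054], 0.73)]
cradle_green_seat [([0.555, 0.011, 0.022], 0.82)]
cradle_orange_seat [([0.542, -0.337, 0.023], 0.84)]
cradle_white_seat [([0.278, 0.368, 0.018], 0.73), ([0.52, 0.331, 0.019], 0.69), ([0.753, 0.355, 0.017], 0.68)]
cradle_black_seat [([0.506, 0.161, 0.021], 0.88)]
chisel_mid [([0.739, -0.145, 0.02], 0.83)]
oil_bottle_mid [([0.742, 0.165, 0.076], 0.91)]
scene 507.904289897845 -0.11250403489291307 [[-0.014, 0.588, -0.809, 1.515], [1.0, 0.026, 0.001, 0.007], [0.021, -0.809, -0.588, 0.795], [0.0, 0.0, 0.0, 1.0]]
stone_green_center [([0.588, -0.167, 0.025], 0.89), ([0.518, -0.175, 0.094], 0.62)]
stone_orange_center [([0.237, -0.29, 
[... 668 characters left out ...]
.166, 0.064], 0.86)]
{'t': 1.1, 'q': array([ 1.10628824e+00,  9.11185475e-02,  1.23065442e+00,  2.62836690e-05,
        1.81983443e+00, -5.66659754e-02]), 'joint_vel': array([ 0.00076388, -0.00111008,  0.00158393,  0.00179985, -0.00133578,
        0.00105043]), 'joint_torque': array([-2.33317468e-05, -4.58484936e+01, -4.18094695e+01, -4.70336909e-05,
        8.97367590e-04, -3.25859753e-05]), 'eef_pos': array([0.23796032, 0.5508137 , 0.23128987]), 'orientation': array([-6.36190381e-01, -3.07647326e+00,  1.20579315e-05]), 'wrist_force': array([0.63976965, 0.115085  , 0.52436245]), 'moment': array([-0.0034741 , -0.00691318,  0.01258254]), 'finger_force': 0.0, 'finger_gap': 0.08525885243064887}
```

View pics/top0.png

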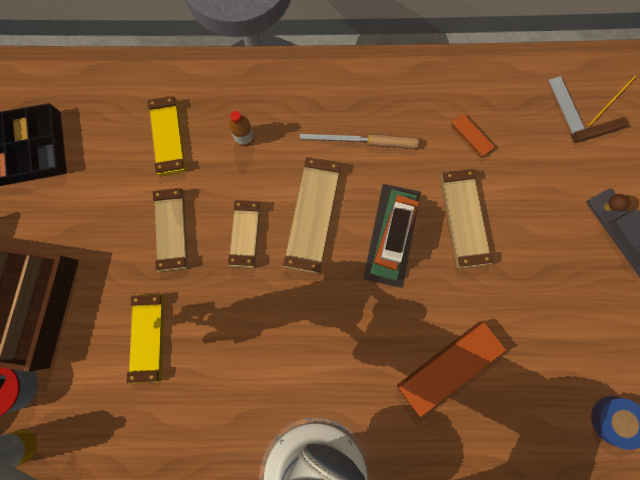

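View pics/scene0.png

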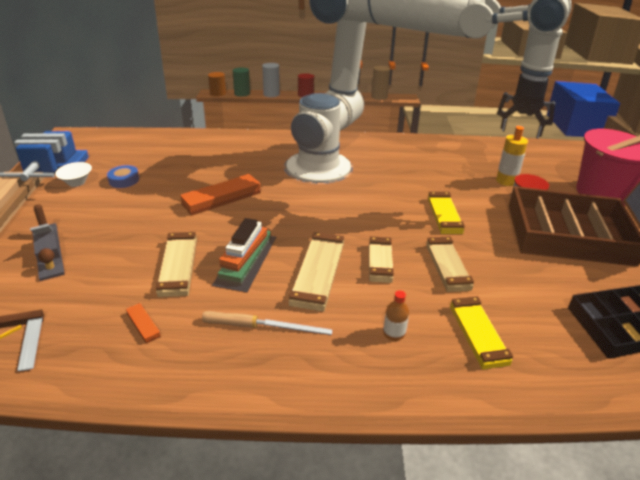

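Orange candidates in the top view are (455,368), large; (473,135), small; and the one in the pile at (398,230), which is middle-sized and lies on the green stone, so it is the one meant. White cradle candidates are (167,135) and (145,338), both yellow, and (170,230), plain plywood, which is the one meant. I'll confirm both in an enlarged crop and measure them.

```bash
cat > h.py <<'E'
from bench import robot
import cv2, numpy as np
from scipy.spatial.transform import Rotation as R
def toworld(s,px,z):
    px=np.asarray(px,float).reshape(-1,2)
    d=(px-[s["cx"],s["cy"]])/[s["fx"],s["fy"]]
    u=d.copy()
    for _ in range(20): u=d/(1+s["k1"]*(u**2).sum(1,keepdims=True))
    T=np.asarray(s["T"]); r=np.c_[u,np.ones(len(u))]@T[:3,:3].T
    return T[:3,3]+r*((z-T[2,3])/r[:,2:])
def rect(s,mask,z):
    c=max(cv2.findContours(mask.astype(np.uint8),cv2.RETR_EXTERNAL,cv2.CHAIN_APPROX_NONE)[0],key=cv2.contourArea)
    w=toworld(s,c[:,0],z)[:,:2]
    (x,y),(a,b),t=cv2.minAreaRect((w*1000).astype(np.float32))
    if a<b: a,b,t=b,a,t+90
    return round(x,1),round(y,1),round(a),round(b),round((t+90)%180-90,1)   # mm, deg of long axis
def rects(s,label,z):
    return [(rect(s,d["region"],z),round(d["p"],2)) for d in robot.outline_of(s,label)]
def go(x,y,z,ang):
    """mm; ang=world dir of stone long axis (deg). prints tool shift and turn"""
    st=robot.state(); M=R.from_rotvec(st["orientation"]).as_matrix(); p=st["eef_pos"]*1000
    tx=np.degrees(np.arctan2(M[1,0],M[0,0])); 
    turn=-((ang-tx+90)%180-90)
    print("t",round(st["t"],1),"tcp",p.round(1),"tool x dir",round(tx,1),"tz",M[:,2].round(3),"q",st["q"].round(2),"gap",round(st["finger_gap"]*1000,1),"F",st["wrist_force"].round(1))
    print("SHIFT",(M.T@(np.array([x,y,z])-p)).round(1),"then TURN",round(turn,1))
E
python3 - <<'E'
from h import *
s=robot.snapshot("top")
for l,z in [("cradle_green_seat",.021),("cradle_orange_seat",.021),("cradle_white_seat",.021),("cradle_black_seat",.021),("stone_green_center",.028),("stone_orange_center",.053),("stone_white_center",.075),("stone_black_center",.093)]:
    print(l,rects(s,l,z))
f=s["frame"][:,:,::-1]
a=cv2.resize(f[170:300,350:510],None,fx=4,fy=4,interpolation=3)[:,:400]; 
b=cv2.resize(f[170:300,120:220],None,fx=4,fy=4,interpolation=3)
cv2.imwrite("pics/crop.png",np.hstack([a,b])[:, :800])
w=robot.snapshot("wrist"); print(w["fx"],w["T"],w["cx"],w["cy"])
go(480,-170,231,80)
E
```

```text
cradle_green_seat [((557.0, 8.1, 265, 83, -11.0), 0.83)]
cradle_orange_seat [((548.9, -336.2, 224, 85, 7.3), 0.63)]
cradle_white_seat [((521.6, 332.0, 191, 72, 6.4), 0.66), ((750.5, 357.1, 198, 71, 10.4), 0.66), ((282.3, 367.6, 186, 75, 2.1), 0.57)]
cradle_black_seat [((512.1, 162.2, 154, 61, -3.1), 0.57), ((738.5, -99.6, 277, 32, 84.8), 0.27)]
stone_green_center [((542.6, -155.5, 168, 55, -35.5), 0.57)]
stone_orange_center [((225.1, -277.1, 225, 76, -53.8), 0.9), ((730.3, -351.3, 105, 43, 37.1), 0.66), ((468.1, -143.7, 89, 46, 13.6), 0.6), ((505.7, 156.2, 151, 60, -5.0), 0.58)]
stone_white_center [((454.6, -160.4, 45, 28, 64.0), 0.69), ((740.5, 170.6, 91, 51, 26.4), 0.55)]
stone_black_center [((504.0, -172.9, 93, 34, -15.6), 0.8)]
345.6926757650684 [[ 0.39673434  0.87901831  0.2644403   0.17015229]
 [ 0.91793271 -0.38028567 -0.11305902  0.57888421]
 [ 0.00118191  0.28759279 -0.95775205  0.37318103]
 [ 0.          0.          0.          1.        ]] 321.40618078611516 245.0114568467888
t 1.6 tcp [238.  550.8 231.3] tool x dir 156.6 tz [ 0. -0. -1.] q [ 1.11  0.09  1.23 -0.    1.82 -0.06] gap 85.4 F [-0.1 -1.   0.6]
SHIFT [-5.081e+02 -5.657e+02  3.000e-01] then TURN 76.6
```

View pics/crop.png

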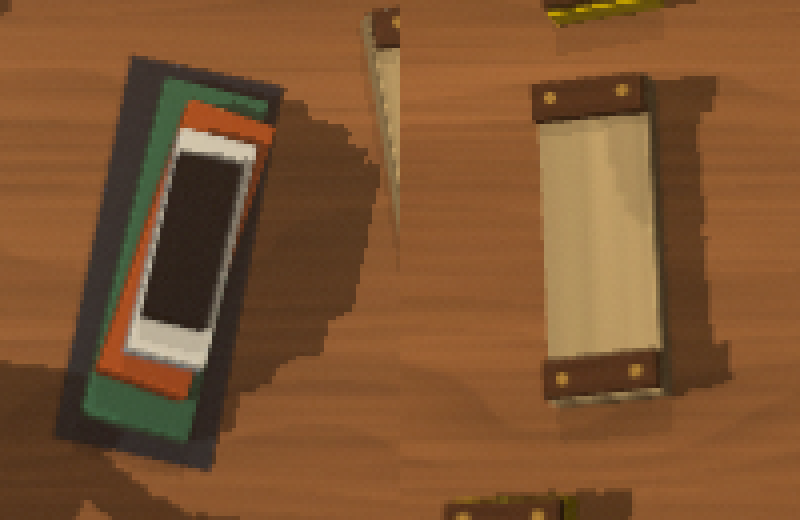

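The crop confirms both picks: the orange stone is in the pile under the white one, and the white cradle is the plain plywood one. Moving above the pile.

Emit:
carry_out([
  [[-20, -20, 0], 0],
  [[-32, -34, 0], 0],
  [[-32, -34, 0], 0],
  [[-32, -34, 0], 0],
  [[-32, -34, 0], 0],
  [[-32, -34, 0], 0],
  [[-32, -34, 0], 0],
  [[-32, -34, 0], 0],
], grip=85, squeeze=40)

```text
t: 2.4
eef_pos: [0.3598, 0.2155, 0.2315]
orientation: [0.635, 3.076, 0.001]
wrist_force: [1.1, 1.4, 0.1]
finger_gap: 0.0854
finger_force: 0.0
```

Emit:
carry_out([
  [[-32, -34, 0], 0],
  [[-32, -34, 0], 0],
  [[-32, -34, 0], 0],
  [[-32, -34, 0], 0],
  [[-32, -34, 0], 0],
  [[-32, -34, 0], 0],
  [[-32, -34, 0], 0],
  [[-20, -20, 0], 0],
])

```text
t: 3.2
eef_pos: [0.4816, -0.1195, 0.231]
orientation: [0.64, 3.076, -0.001]
wrist_force: [1.1, 1.6, 0.6]
finger_gap: 0.0849
finger_force: 0.0
```

Emit:
carry_out([
  [[-20, -20, 0], 0],
  [[-15, -15, 0], 0],
  [[0, 0, 0], -7.8],
  [[0, 0, 0], 0],
  [[0, 0, 0], 0],
])

```text
t: 3.7
eef_pos: [0.4995, -0.1623, 0.2313]
orientation: [0.43, 3.112, 0.0]
wrist_force: [-0.0, -0.6, -0.3]
finger_gap: 0.085
finger_force: 0.0
```

```bash
python3 - <<'E'
from h import *
s=robot.snapshot("wrist"); cv2.imwrite("pics/w1.png",s["frame"][:,:,::-1])
for l,z in [("stone_green_center",.028),("stone_orange_center",.053),("stone_white_center",.075),("stone_black_center",.093)]:
    print(l,rects(s,l,z))
go(504,-173,125,-15.6)
E
```

```text
stone_green_center [((432.7, -155.4, 61, 40, 75.4), 0.56)]
stone_orange_center [((485.8, -166.9, 109, 50, -17.3), 0.88), ((298.0, -323.5, 115, 66, 73.7), 0.69)]
stone_white_center [((503.4, -176.6, 124, 41, -15.3), 0.65)]
stone_black_center [((473.7, -164.0, 85, 43, -19.9), 0.72), ((504.3, -174.1, 91, 34, -13.6), 0.64)]
t 4.0 tcp [ 499.5 -162.   231.5] tool x dir 164.4 tz [ 0. -0. -1.] q [-0.38 -0.11  1.43 -0.    1.82 -1.68] gap 85.1 F [ 0.4 -0.  -0.3]
SHIFT [ -7.2  -9.4 106.5] then TURN 0.0
```

View pics/w1.png

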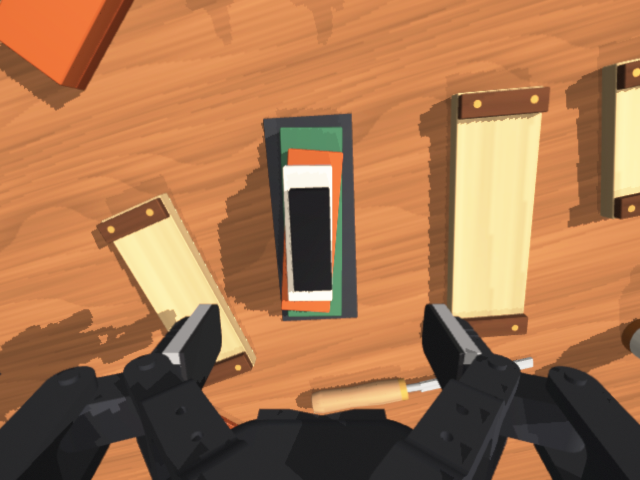

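The wrist picture shows the pile at (310,215) with the black stone on top at (311,240). Its estimate agrees with the top view: (504,-174), about -14°. Descending to grip it.

Emit:
carry_out([
  [[-7.5, -10.4, 20], 0],
  [[0, 0, 40], 1],
  [[0, 0, 35], 0],
  [[0, 0, 25], 0],
  [[0, 0, 20], 0],
  [[0, 0, 10], 0],
  [[0, 0, 4], 0],
  [[0, 0, 0], 0],
], grip=60)

```text
t: 4.75
eef_pos: [0.5041, -0.1744, 0.0776]
orientation: [0.453, 3.108, -0.0]
wrist_force: [0.4, 0.4, -0.1]
finger_gap: 0.0597
finger_force: 0.0
```

Emit:
carry_out([
  [[0, 0, 0], 0],
  [[0, 0, 0], 0],
  [[0, 0, 0], 0],
  [[0, 0, 0], 0],
  [[0, 0, 0], 0],
  [[0, 0, 0], 0],
], grip=20)

```text
t: 5.35
eef_pos: [0.5049, -0.1748, 0.0791]
orientation: [0.452, 3.106, -0.001]
wrist_force: [-0.4, 0.2, 6.5]
finger_gap: 0.033
finger_force: 41.0
```

Emit:
carry_out([
  [[0, 0, -5], 0],
  [[0, 0, -15], 0],
  [[0, 0, -35], 0],
  [[0, 0, -40], 0],
  [[0, 0, -35], 0],
  [[0, 0, -15], 0],
  [[2, 15, -5], 0],
  [[4, 30, 0], 0],
])

```text
t: 6.15
eef_pos: [0.511, -0.1299, 0.2269]
orientation: [-0.457, -3.108, 0.0]
wrist_force: [0.0, 0.8, -2.2]
finger_gap: 0.0328
finger_force: 40.2
```

Emit:
carry_out([
  [[4, 40, 0], 0],
  [[5, 45, 0], 0],
  [[5, 45, 0], 0],
  [[5, 45, 0], 0],
  [[5, 45, 0], 0],
  [[5, 40, 0], 0],
  [[4, 25, 0], 0],
  [[0, 10, 0], 0],
])

```text
t: 6.95
eef_pos: [0.5623, 0.1659, 0.2246]
orientation: [-0.446, -3.105, 0.001]
wrist_force: [0.0, 0.4, -0.3]
finger_gap: 0.0333
finger_force: 40.2
```

```bash
python3 - <<'E'
from h import *
s=robot.snapshot("wrist"); cv2.imwrite("pics/w2.png",s["frame"][:,:,::-1])
for l,z in [("cradle_black_seat",.021),("cradle_green_seat",.021),("cradle_white_seat",.021),("stone_black_center",.23)]:
    print(l,rects(s,l,z))
go(512,162,27,-3.1)
E
```

```text
cradle_black_seat [((498.8, 163.6, 124, 58, -3.3), 0.93)]
cradle_green_seat [((551.1, 10.3, 249, 93, -10.6), 0.73)]
cradle_white_seat [((523.5, 332.7, 189, 74, 6.3), 0.96), ((749.1, 355.5, 202, 71, 10.4), 0.65), ((525.9, -146.6, 215, 67, -30.6), 0.59)]
stone_black_center [((564.4, 164.4, 98, 36, -14.9), 0.87)]
t 7.2 tcp [563.3 161.5 226.7] tool x dir 163.4 tz [-0.001 -0.001 -1.   ] q [ 0.22  0.05  1.28 -0.    1.81 -1.06] gap 33.2 F [ 0.2 -0.1 -1.2]
SHIFT [ 49.2 -14.  199.8] then TURN -13.5
```

View pics/w2.png

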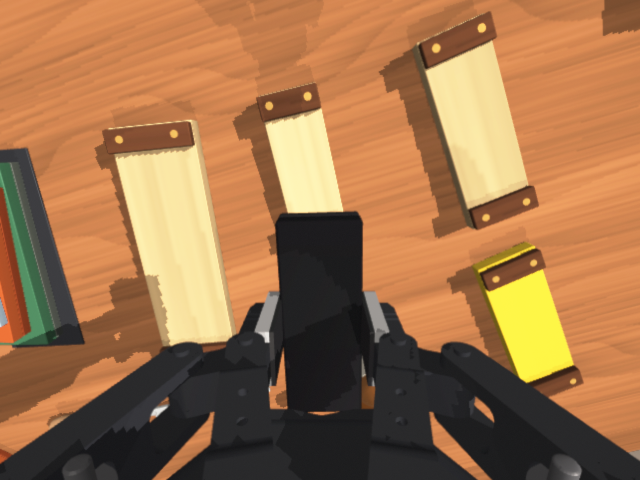

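Black cradle near cleat is at (290,103), and the cradle is centred at about (513,162), -3°. It agrees with the top view. Lowering to just above it.

Emit:
carry_out([
  [[24.4, -7.2, 0], 0],
  [[24, -6, 10], 0],
  [[0, 0, 30], -7],
  [[0, 0, 40], -6.4],
  [[0, 0, 40], 0],
  [[0, 0, 35], 0],
  [[0, 0, 20], 0],
  [[0, 0, 10], 0],
])

```text
t: 8.0
eef_pos: [0.512, 0.1619, 0.0396]
orientation: [-0.09, -3.137, 0.002]
wrist_force: [0.3, -0.8, -1.1]
finger_gap: 0.033
finger_force: 40.2
```

Emit:
carry_out([
  [[0, 0, 5], 0],
  [[0, 0, 4], 0],
  [[0, 0, 2], 0],
  [[0, 0, 1], 0],
  [[0, 0, 0], 0],
])

```text
t: 8.5
eef_pos: [0.5138, 0.1638, 0.031]
orientation: [0.087, 3.139, 0.0]
wrist_force: [0.2, 0.1, -1.7]
finger_gap: 0.0332
finger_force: 40.2
```

```bash
python3 - <<'E'
from h import *
go(513,162.5,25,-3.2)
E
```

```text
t 8.5 tcp [513.8 163.8  31. ] tool x dir 176.8 tz [ 0.001  0.    -1.   ] q [ 0.25 -0.02  1.7  -0.    1.46 -1.27] gap 33.2 F [ 0.2  0.1 -1.7]
SHIFT [ 0.7 -1.3  6. ] then TURN 0.0
```

Emit:
carry_out([
  [[0, -1, 2], 0],
  [[0, 0, 1], 0],
  [[0, 0, 0], 0],
  [[0, 0, 0], 0],
])

```text
t: 8.9
eef_pos: [0.5133, 0.1627, 0.0273]
orientation: [-0.087, -3.14, 0.0]
wrist_force: [0.7, 0.4, -2.1]
finger_gap: 0.0331
finger_force: 40.2
```

Emit:
carry_out([
  [[0, 0, 1], 0],
  [[0, 0, 1], 0],
  [[0, 0, 0], 0],
  [[0, 0, 0], 0],
])

```text
t: 9.3
eef_pos: [0.5133, 0.1627, 0.0252]
orientation: [-0.087, -3.14, 0.0]
wrist_force: [0.1, -0.3, -1.9]
finger_gap: 0.0328
finger_force: 40.3
```

Emit:
carry_out([
  [[0, 0, 1], 0],
  [[0, 0, 0], 0],
  [[0, 0, 0], 0],
])

```text
t: 9.6
eef_pos: [0.5134, 0.1627, 0.0251]
orientation: [0.087, 3.14, 0.0]
wrist_force: [-3.5, -1.4, 4.7]
finger_gap: 0.0328
finger_force: 41.0
```

Emit:
carry_out([
  [[0, 0, 1], 0],
  [[0, 0, 0], 0],
  [[0, 0, 0], 0],
])

```text
t: 9.9
eef_pos: [0.5134, 0.1627, 0.0251]
orientation: [0.087, 3.14, 0.0]
wrist_force: [-6.6, -1.5, 11.3]
finger_gap: 0.0331
finger_force: 41.5
```

Contact at exactly the expected height. Releasing.

Emit:
carry_out([
  [[0, 0, -1.5], 0],
  [[0, 0, 0], 0],
  [[0, 0, 0], 0],
  [[0, 0, -5], 0],
  [[0, 0, -15], 0],
  [[0, 0, -40], 0],
  [[0, 0, -50], 0],
  [[0, 0, -45], 0],
], grip=70)

```text
t: 10.7
eef_pos: [0.5132, 0.1627, 0.1832]
orientation: [0.087, 3.139, 0.001]
wrist_force: [1.9, 0.3, 1.0]
finger_gap: 0.0699
finger_force: 0.0
```

Emit:
carry_out([
  [[0, 0, -40], 8],
  [[0, 0, 0], 4],
  [[0, -30, 0], 0],
  [[0, -40, 0], 0],
  [[0, -45, 0], 0],
  [[0, -45, 0], 0],
  [[0, -45, 0], 0],
  [[0, -45, 0], 0],
])

```text
t: 11.5
eef_pos: [0.4472, -0.0801, 0.2214]
orientation: [0.414, 3.112, -0.001]
wrist_force: [0.5, -0.8, -0.1]
finger_gap: 0.0699
finger_force: 0.0
```

Emit:
carry_out([
  [[0, -40, 0], 0],
  [[0, -20, 0], 0],
  [[0, 0, 0], 0],
])

```text
t: 11.8
eef_pos: [0.4315, -0.1387, 0.2211]
orientation: [0.421, 3.112, -0.002]
wrist_force: [0.3, -0.5, 0.1]
finger_gap: 0.07
finger_force: 0.0
```

```bash
python3 - <<'E'
from h import *
s=robot.snapshot("wrist"); cv2.imwrite("pics/w3.png",s["frame"][:,:,::-1])
for l,z in [("stone_orange_center",.053),("stone_white_center",.075),("stone_green_center",.028),("cradle_orange_seat",.021),("cradle_green_seat",.021)]:
    print(l,rects(s,l,z))
go(503.4,-176.6,57,-15.3)
t=robot.snapshot("top")
for l,z in [("stone_black_center",.039),("stone_white_center",.075)]: print(l,rects(t,l,z))
E
```

```text
stone_orange_center [((248.0, -290.0, 172, 83, -53.8), 0.9), ((481.6, -167.1, 112, 51, -19.1), 0.87)]
stone_white_center [((501.4, -175.8, 130, 42, -15.6), 0.59)]
stone_green_center [((431.1, -153.9, 59, 45, 76.8), 0.86)]
cradle_orange_seat [((483.2, -341.6, 102, 90, 13.9), 0.62), ((537.0, 8.7, 226, 93, -12.7), 0.24)]
cradle_green_seat [((538.5, 9.8, 229, 93, -11.4), 0.77)]
t 12.1 tcp [ 432.6 -135.4  220. ] tool x dir 164.9 tz [ 0.  0. -1.] q [-0.38 -0.31  1.62  0.    1.83 -1.69] gap 69.8 F [ 0.5 -0.7  0.4]
SHIFT [-79.  -21.4 163.1] then TURN 0.2
stone_black_center [((512.1, 161.2, 89, 36, -0.8), 0.74)]
stone_white_center []
```

View pics/w3.png

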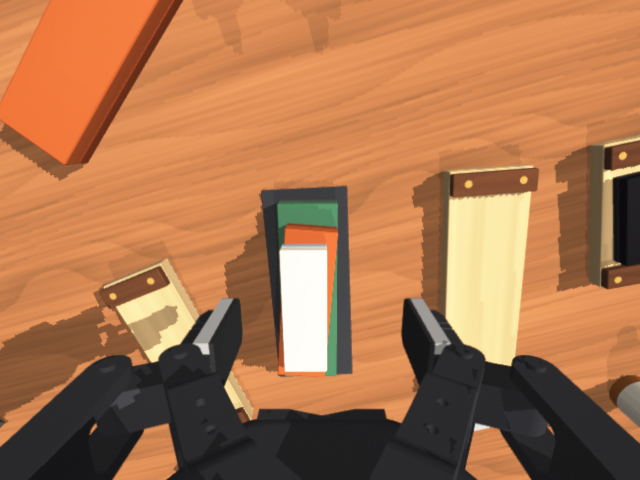

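White stone is at (303,310) in the picture, pose (503,-176), -15.4°. Gripping it.

Emit:
carry_out([
  [[-39, -11, 0], 0],
  [[-40, -10.4, 0], 0],
  [[0, 0, 40], 0],
  [[0, 0, 45], 0],
  [[0, 0, 40], 0],
  [[0, 0, 22], 0],
  [[0, 0, 10], 0],
  [[0, 0, 5], 0],
])

```text
t: 13.05
eef_pos: [0.5027, -0.1774, 0.0571]
orientation: [-0.414, -3.113, -0.001]
wrist_force: [0.4, -0.0, 0.5]
finger_gap: 0.0699
finger_force: 0.0
```

Emit:
carry_out([
  [[0, 0, 0], 0],
  [[0, 0, 0], 0],
  [[0, 0, 0], 0],
  [[0, 0, 0], 0],
  [[0, 0, 0], 0],
  [[0, 0, 0], 0],
], grip=30)

```text
t: 13.65
eef_pos: [0.5041, -0.1782, 0.06]
orientation: [0.414, 3.11, -0.001]
wrist_force: [0.1, 0.1, 5.0]
finger_gap: 0.041
finger_force: 43.6
```

Emit:
carry_out([
  [[0, 0, -5], 0],
  [[0, 0, -15], 0],
  [[0, 0, -35], 0],
  [[0, 0, -40], 0],
  [[0, 0, -40], 0],
  [[0, 0, -30], 0],
  [[2, 15, -5], 0],
  [[4, 30, 0], 0],
])

```text
t: 14.45
eef_pos: [0.5091, -0.1333, 0.2292]
orientation: [0.419, 3.111, -0.001]
wrist_force: [1.2, 1.1, -4.1]
finger_gap: 0.0413
finger_force: 42.6
```

Emit:
carry_out([
  [[5, 40, 0], 0],
  [[6, 45, 0], 0],
  [[6, 45, 0], 0],
  [[6, 45, 0], 0],
  [[6, 45, 0], 0],
  [[6, 45, 0], 0],
  [[6, 45, 0], 0],
  [[6, 45, 0], 0],
])

```text
t: 15.25
eef_pos: [0.5553, 0.2247, 0.2263]
orientation: [-0.413, -3.112, 0.002]
wrist_force: [0.8, 0.2, -3.5]
finger_gap: 0.0408
finger_force: 42.6
```

Emit:
carry_out([
  [[6, 40, 0], 0],
  [[6, 30, 0], 0],
  [[6, 20, 0], 0],
  [[2, 8, 0], -7],
  [[0, 0, 0], -7],
  [[0, 0, 0], -7],
  [[0, 0, 0], 0],
  [[0, 0, 0], 0],
])

```text
t: 16.05
eef_pos: [0.5624, 0.3218, 0.2273]
orientation: [0.154, -3.137, 0.001]
wrist_force: [-0.2, 0.0, -2.3]
finger_gap: 0.0411
finger_force: 42.6
```

```bash
python3 - <<'E'
from h import *
s=robot.snapshot("wrist"); cv2.imwrite("pics/w4.png",s["frame"][:,:,::-1]); import pickle; pickle.dump(s,open("w4.pkl","wb"))
for l,z in [("cradle_white_seat",.021),("stone_white_center",.24)]:
    print(l,rects(s,l,z))
go(523,336,31,6.3)
E
```

```text
cradle_white_seat [((472.7, 327.2, 86, 66, 5.6), 0.85), ((372.9, 373.3, 66, 18, -84.2), 0.67)]
stone_white_center [((553.7, 320.3, 109, 43, 5.8), 0.94)]
t 16.2 tcp [562.6 321.7 227.6] tool x dir -174.3 tz [-0. -0. -1.] q [ 0.47  0.22  1.09 -0.    1.83 -1.2 ] gap 40.5 F [-0.9 -0.3 -3.4]
SHIFT [ 37.9  18.2 196.7] then TURN -0.6
```

View pics/w4.png

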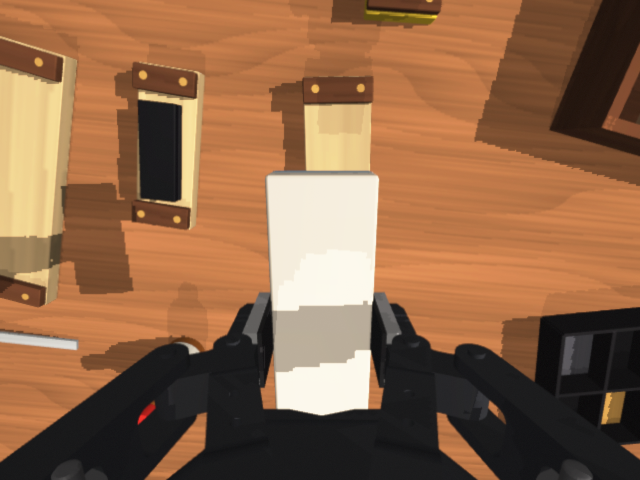

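```bash
python3 - <<'E'
from h import *
import pickle; s=pickle.load(open("w4.pkl","rb"))
print((toworld(s,[(305,103),(371,102),(306,169),(370,169)],.021)*1000).round(1))
print((toworld(s,[(303,79),(372,77),(303,103),(372,101)],.031)*1000).round(1))
print("black cradle",(toworld(s,[(133,64),(199,74),(132,84),(196,96),(134,202),(132,219),(190,228),(190,207)],.031)*1000).round(1))
print("held",(toworld(s,[(267,177),(377,177)],.244)*1000).round(1))
E
```

```text
[[456.1 295.2  21. ]
 [449.1 356.6  21. ]
 [516.5 301.3  21. ]
 [510.3 364.2  21. ]]
[[437.2 292.2  31. ]
 [429.5 353.4  31. ]
 [457.2 293.9  31. ]
 [449.3 356.2  31. ]]
black cradle [[439.4 141.   31. ]
 [442.1 199.5  31. ]
 [456.  139.2  31. ]
 [460.6 196.7  31. ]
 [563.9 135.2  31. ]
 [581.4 132.3  31. ]
 [585.1 190.2  31. ]
 [563.6 190.4  31. ]]
held [[503.1 295.6 244. ]
 [499.2 334.7 244. ]]
```

Centre of the white cradle is about (523.5,333), 6.3°. The held stone is centred on the TCP. Lowering.

Emit:
carry_out([
  [[18.7, 7.6, 0], -0.6],
  [[19, 7.6, 15], 0],
  [[0, 0, 40], 0],
  [[0, 0, 45], 0],
  [[0, 0, 40], 0],
  [[0, 0, 30], 0],
  [[0, 0, 15], 0],
  [[0, 0, 6], 0],
])

```text
t: 17.0
eef_pos: [0.5229, 0.3325, 0.035]
orientation: [0.175, -3.134, 0.002]
wrist_force: [-0.8, 1.0, -2.1]
finger_gap: 0.0411
finger_force: 42.5
```

Emit:
carry_out([
  [[0, 0, 3], 0],
  [[0, 0, 2], 0],
  [[0, 0, 0], 0],
  [[0, 0, 0], 0],
])

```text
t: 17.4
eef_pos: [0.5243, 0.3334, 0.0333]
orientation: [-0.176, 3.135, 0.002]
wrist_force: [0.1, 0.0, -1.6]
finger_gap: 0.0408
finger_force: 42.6
```

Emit:
carry_out([
  [[0, 0, 2], 0],
  [[0, 0, 1], 0],
  [[0, 0, 0], 0],
  [[0, 0, 0], 0],
])

```text
t: 17.8
eef_pos: [0.5235, 0.333, 0.0287]
orientation: [0.176, -3.136, 0.0]
wrist_force: [-0.4, 0.0, -2.2]
finger_gap: 0.0409
finger_force: 42.6
```

Emit:
carry_out([
  [[0, 0, 1], 0],
  [[0, 0, 1], 0],
  [[0, 0, 0], 0],
  [[0, 0, 0], 0],
])

```text
t: 18.2
eef_pos: [0.5237, 0.3331, 0.0281]
orientation: [-0.176, 3.136, 0.001]
wrist_force: [-4.1, -1.4, 5.0]
finger_gap: 0.041
finger_force: 43.5
```

Emit:
carry_out([
  [[0, 0, 1], 0],
  [[0, 0, 0], 0],
  [[0, 0, 0], 0],
])

```text
t: 18.5
eef_pos: [0.5237, 0.3331, 0.028]
orientation: [-0.176, 3.136, 0.001]
wrist_force: [-5.1, -2.6, 10.0]
finger_gap: 0.0411
finger_force: 44.0
```

Emit:
carry_out([
  [[0, 0, -1.5], 0],
  [[0, 0, 0], 0],
  [[0, 0, 0], 0],
  [[0, 0, -5], 0],
  [[0, 0, -15], 0],
  [[0, 0, -40], 8],
  [[0, 0, -50], 8],
  [[0, 0, -45], 7.8],
], grip=75)

```text
t: 19.3
eef_pos: [0.5235, 0.333, 0.1858]
orientation: [0.483, 3.103, 0.002]
wrist_force: [1.5, 0.6, -0.7]
finger_gap: 0.0752
finger_force: 0.0
```

Emit:
carry_out([
  [[0, 0, -30], 0],
  [[-4, -20, 0], 0],
  [[-8, -46, 0], 0],
  [[-8, -46, 0], 0],
  [[-8, -46, 0], 0],
  [[-8, -46, 0], 0],
  [[-8, -46, 0], 0],
  [[-8, -46, 0], 0],
])

```text
t: 20.1
eef_pos: [0.4844, 0.0333, 0.214]
orientation: [0.473, 3.103, 0.0]
wrist_force: [0.7, -0.9, -0.4]
finger_gap: 0.075
finger_force: 0.0
```

Emit:
carry_out([
  [[-8, -46, 0], 0],
  [[-8, -46, 0], 0],
  [[-8, -46, 0], 0],
  [[-4, -30, 0], 0],
  [[0, -15, 0], 0],
  [[0, 0, 0], 0],
  [[0, 0, 0], 0],
])

```text
t: 20.8
eef_pos: [0.4571, -0.1479, 0.2133]
orientation: [0.475, 3.104, 0.0]
wrist_force: [-0.4, -0.2, 0.6]
finger_gap: 0.075
finger_force: 0.0
```

```bash
python3 - <<'E'
from h import *
import pickle
s=robot.snapshot("wrist"); cv2.imwrite("pics/w5.png",s["frame"][:,:,::-1]); pickle.dump(s,open("w5.pkl","wb"))
for l,z in [("stone_orange_center",.053),("stone_green_center",.028),("cradle_orange_seat",.021),("cradle_green_seat",.021)]:
    print(l,rects(s,l,z))
go(503,-174,34,-17.5)
t=robot.snapshot("top")
for l,z in [("stone_white_center",.043),("stone_orange_center",.053)]: print(l,rects(t,l,z))
E
```

```text
stone_orange_center [((507.2, -176.6, 163, 51, -19.3), 0.83), ((258.9, -300.8, 142, 85, -53.5), 0.83), ((687.2, -131.8, 17, 9, 72.3), 0.74)]
stone_green_center [((445.7, -158.0, 72, 60, -15.0), 0.79)]
cradle_orange_seat [((486.7, -341.4, 106, 89, 12.9), 0.9)]
cradle_green_seat [((555.2, 7.5, 261, 94, -11.4), 0.82)]
t 21.1 tcp [ 457.3 -147.1  212.5] tool x dir 162.7 tz [ 0.  0. -1.] q [-0.38 -0.24  1.57  0.    1.8  -1.65] gap 74.9 F [-0.2 -0.5  0.9]
SHIFT [-51.6 -12.1 178.5] then TURN 0.2
stone_white_center [((523.0, 330.9, 131, 51, 6.8), 0.78)]
stone_orange_center [((224.9, -277.1, 225, 76, -53.4), 0.87), ((729.8, -352.7, 109, 43, 39.0), 0.71), ((461.1, -157.5, 62, 51, -20.0), 0.7)]
```

View pics/w5.png

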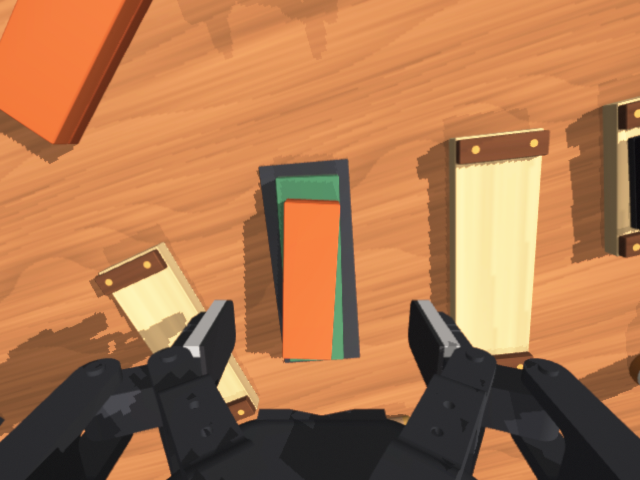

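Orange stone is at (312,280), pose (507,-176.6), -19.3°. Gripping it.

Emit:
carry_out([
  [[-28, -7, 0], 0],
  [[-28.2, -6.4, 10], 1.8],
  [[0, 0, 40], 0],
  [[0, 0, 45], 0],
  [[0, 0, 40], 0],
  [[0, 0, 28], 0],
  [[0, 0, 11], 0],
  [[0, 0, 4], 0],
])

```text
t: 22.0
eef_pos: [0.5061, -0.1772, 0.0332]
orientation: [-0.522, -3.096, -0.001]
wrist_force: [-0.3, 0.1, 0.3]
finger_gap: 0.0752
finger_force: 0.0
```

Emit:
carry_out([
  [[0, 0, 0], 0],
  [[0, 0, 0], 0],
  [[0, 0, 0], 0],
  [[0, 0, 0], 0],
  [[0, 0, 0], 0],
  [[0, 0, 0], 0],
  [[0, 0, 0], 0],
], grip=40, squeeze=50)

```text
t: 22.7
eef_pos: [0.508, -0.1781, 0.0369]
orientation: [0.522, 3.094, -0.001]
wrist_force: [0.4, 0.4, 6.3]
finger_gap: 0.049
finger_force: 55.8
```

```bash
python3 - <<'E'
from h import *
import pickle; s=pickle.load(open("w5.pkl","rb"))
print("green cleat z31",(toworld(s,[(457,140),(550,130),(458,165),(548,156)],.031)*1000).round(1))
print("green board z21",(toworld(s,[(457,168),(541,158),(458,353),(529,353)],.021)*1000).round(1))
print("orange cleat z31",(toworld(s,[(94,274),(158,243),(104,294),(165,263)],.031)*1000).round(1))
print("orange near z21",(toworld(s,[(113,294),(167,265)],.021)*1000).round(1))
go(507,-176.6,33,-19.3)
E
```

```text
green cleat z31 [[422.3  -9.8  31. ]
 [438.6  71.8  31. ]
 [444.3 -13.2  31. ]
 [460.9  67.3  31. ]]
green board z21 [[448.6 -11.1  21. ]
 [463.1  66.7  21. ]
 [649.1 -48.6  21. ]
 [673.4  27.7  21. ]]
orange cleat z31 [[ 440.4 -383.7   31. ]
 [ 430.  -307.8   31. ]
 [ 463.2 -384.4   31. ]
 [ 451.1 -310.    31. ]]
orange near z21 [[ 468.4 -383.2   21. ]
 [ 455.7 -314.6   21. ]]
t 22.7 tcp [ 508.  -178.1   36.9] tool x dir 160.8 tz [ 0.004 -0.001 -1.   ] q [-0.4  -0.03  1.7   0.    1.47 -1.64] gap 49.0 F [0.4 0.4 6.3]
SHIFT [1.5 1.  3.9] then TURN 0.1
```

Emit:
carry_out([
  [[0, 0, -6], 0],
  [[0, 0, -15], 0],
  [[0, 0, -35], 0],
  [[0, 0, -40], 0],
  [[0, 0, -40], 0],
  [[0, 0, -35], 0],
  [[-10, -10, -15], 0],
  [[-25, -24, -5], 0],
])

```text
t: 23.5
eef_pos: [0.5292, -0.2203, 0.2306]
orientation: [0.518, 3.092, -0.002]
wrist_force: [0.9, -0.3, -2.8]
finger_gap: 0.0488
finger_force: 54.7
```

Emit:
carry_out([
  [[-30, -28, 0], 0],
  [[-30, -28, 0], 0],
  [[-25, -20, 0], 0],
  [[-8, -9, 0], 0],
  [[0, 0, 0], -7],
  [[0, 0, 0], -7],
  [[0, 0, 0], -7],
  [[0, 0, 0], -5.8],
])

```text
t: 24.3
eef_pos: [0.5882, -0.332, 0.2254]
orientation: [0.216, -3.133, -0.001]
wrist_force: [-0.3, -0.4, -3.5]
finger_gap: 0.0487
finger_force: 54.7
```

Emit:
carry_out([
  [[0, 0, 0], 0],
  [[0, 0, 0], 0],
])

```text
t: 24.5
eef_pos: [0.5883, -0.332, 0.2255]
orientation: [0.205, -3.135, -0.0]
wrist_force: [0.3, -1.0, -4.3]
finger_gap: 0.0485
finger_force: 54.7
```

```bash
python3 - <<'E'
from h import *
import pickle
s=robot.snapshot("wrist"); cv2.imwrite("pics/w6.png",s["frame"][:,:,::-1]); pickle.dump(s,open("w6.pkl","wb"))
for l,z in [("cradle_orange_seat",.021),("stone_orange_center",.243)]:
    print(l,rects(s,l,z))
go(545,-336,40,7.5)
E
```

```text
cradle_orange_seat [((470.2, -348.2, 73, 65, -82.5), 0.67)]
stone_orange_center [((569.9, -335.1, 120, 49, 6.8), 0.64)]
t 24.6 tcp [ 588.4 -332.   225.4] tool x dir -172.5 tz [-0.  0. -1.] q [-0.56  0.3   1.   -0.    1.84 -2.27] gap 48.7 F [-0.1 -0.8 -3.8]
SHIFT [ 43.5   1.7 185.4] then TURN 0.0
```

View pics/w6.png

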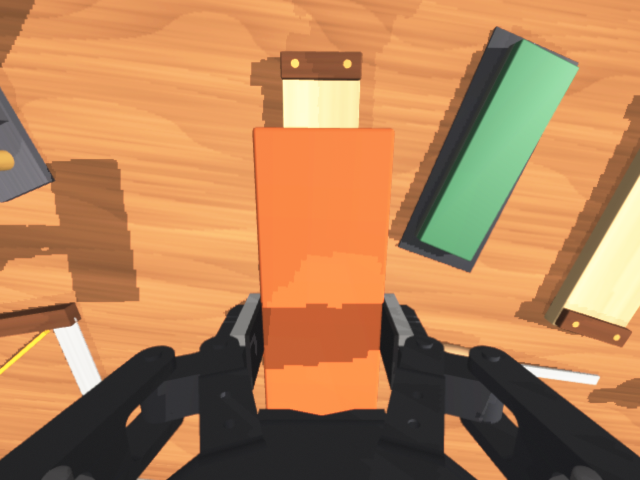

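```bash
python3 - <<'E'
from h import *
import pickle; s=pickle.load(open("w6.pkl","rb"))
print("cleat z31",(toworld(s,[(281,53),(361,53),(282,79),(361,79)],.031)*1000).round(1))
print("board z21",(toworld(s,[(283,81),(360,81),(283.5,127),(359,127)],.021)*1000).round(1))
print("held",(toworld(s,[(254,129),(393,129)],.243)*1000).round(1))
print("green stone z28",(toworld(s,[(577,66),(521,39),(422,247),(472,262)],.028)*1000).round(1))
E
```

```text
cleat z31 [[ 446.4 -386.7   31. ]
 [ 437.3 -317.4   31. ]
 [ 467.  -383.8   31. ]
 [ 457.8 -314.1   31. ]]
board z21 [[ 467.1 -384.    21. ]
 [ 457.9 -313.9   21. ]
 [ 507.  -379.5   21. ]
 [ 497.6 -308.4   21. ]]
held [[ 514.2 -365.7  243. ]
 [ 508.  -318.6  243. ]]
green stone z28 [[ 420.9 -123.9   28. ]
 [ 406.9 -180.1   28. ]
 [ 605.  -226.    28. ]
 [ 614.3 -170.7   28. ]]
```

Orange cradle is at (549,-337.5), 7.5°, and the held stone sits about 2 mm outward of the TCP. Lowering.

Emit:
carry_out([
  [[20.2, 0, 0], 0],
  [[21, 0, 15], 0],
  [[0, 0, 40], 0],
  [[0, 0, 45], 0],
  [[0, 0, 40], 0],
  [[0, 0, 28], 0],
  [[0, 0, 13], 0],
  [[0, 0, 6], 0],
])

```text
t: 25.45
eef_pos: [0.5471, -0.3371, 0.0369]
orientation: [0.208, -3.133, -0.002]
wrist_force: [-0.4, -0.0, -4.4]
finger_gap: 0.0487
finger_force: 54.6
```

Emit:
carry_out([
  [[0, 0, 3], 0],
  [[0, 0, 2], 0],
  [[0, 0, 0], 0],
  [[0, 0, 0], 0],
])

```text
t: 25.85
eef_pos: [0.5483, -0.3379, 0.0347]
orientation: [-0.209, 3.133, -0.002]
wrist_force: [0.5, -0.7, -3.4]
finger_gap: 0.0487
finger_force: 54.6
```

Emit:
carry_out([
  [[0, 0, 1], 0],
  [[0, 0, 1], 0],
  [[0, 0, 0], 0],
  [[0, 0, 0], 0],
])

```text
t: 26.25
eef_pos: [0.5476, -0.3374, 0.0312]
orientation: [0.209, -3.134, -0.0]
wrist_force: [-0.3, -0.2, -3.9]
finger_gap: 0.0484
finger_force: 54.6
```

Emit:
carry_out([
  [[0, 0, 1], 0],
  [[0, 0, 1], 0],
  [[0, 0, 0], 0],
  [[0, 0, 0], 0],
])

```text
t: 26.65
eef_pos: [0.5477, -0.3376, 0.0299]
orientation: [-0.209, 3.134, -0.0]
wrist_force: [-2.8, 1.2, 0.6]
finger_gap: 0.0485
finger_force: 55.2
```

Emit:
carry_out([
  [[0, 0, 0.5], 0],
  [[0, 0, 0], 0],
  [[0, 0, 0], 0],
])

```text
t: 26.95
eef_pos: [0.5477, -0.3376, 0.0299]
orientation: [-0.209, 3.134, -0.001]
wrist_force: [-3.6, 1.9, 5.7]
finger_gap: 0.0488
finger_force: 55.7
```

Emit:
carry_out([
  [[0, 0, -1], 0],
  [[0, 0, 0], 0],
  [[0, 0, 0], 0],
  [[0, 0, -5], 0],
  [[0, 0, -15], 0],
  [[0, 0, -40], 7],
  [[0, 0, -50], 7],
  [[0, 0, -45], 6.8],
], grip=85)

```text
t: 27.75
eef_pos: [0.5476, -0.3375, 0.1884]
orientation: [0.368, 3.118, -0.001]
wrist_force: [1.0, -0.4, 0.2]
finger_gap: 0.0847
finger_force: 0.0
```

Emit:
carry_out([
  [[10, 12, -25], 0],
  [[23, 30, 0], 0],
  [[28, 36, 0], 0],
  [[28, 36, 0], 0],
  [[20, 26, 0], 0],
  [[8.6, 10, 0], 0],
  [[0, 0, 0], 0],
  [[0, 0, 0], 0],
])

```text
t: 28.55
eef_pos: [0.4677, -0.1653, 0.2105]
orientation: [0.36, 3.119, -0.002]
wrist_force: [1.0, -1.0, 0.2]
finger_gap: 0.0852
finger_force: 0.0
```

```bash
python3 - <<'E'
from h import *
import pickle
s=robot.snapshot("wrist"); cv2.imwrite("pics/w7.png",s["frame"][:,:,::-1]); pickle.dump(s,open("w7.pkl","wb"))
for l,z in [("stone_green_center",.028),("cradle_green_seat",.021)]:
    print(l,rects(s,l,z))
go(511.8,-175,10,-13.3)
t=robot.snapshot("top")
for l,z in [("stone_green_center",.028),("stone_orange_center",.046),("stone_white_center",.043)]: print(l,rects(t,l,z))
E
```

```text
stone_green_center [((508.5, -175.1, 199, 60, -15.1), 0.89), ((512.4, -346.5, 89, 66, 6.4), 0.3)]
cradle_green_seat [((557.5, 6.5, 263, 95, -11.1), 0.75)]
t 28.7 tcp [ 467.6 -165.7  209.6] tool x dir 166.8 tz [-0.001 -0.    -1.   ] q [-0.41 -0.19  1.54 -0.    1.79 -1.75] gap 84.9 F [ 0.2 -0.3 -0. ]
SHIFT [-45.2   1.1 199.5] then TURN 0.1
stone_green_center [((456.8, -174.5, 109, 43, -23.3), 0.84)]
stone_orange_center [((502.2, -328.9, 75, 41, -18.9), 0.86), ((760.4, -341.1, 52, 31, 40.4), 0.77), ((225.4, -281.5, 223, 75, -53.7), 0.56)]
stone_white_center [((522.1, 331.8, 130, 50, 6.4), 0.9)]
```

View pics/w7.png

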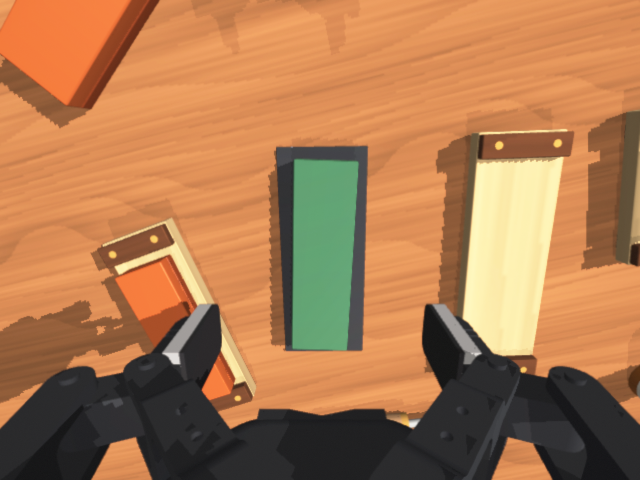

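Green stone is at (325,255), pose (508.5,-175), -15°. Gripping it.

Emit:
carry_out([
  [[-21, 0.3, 0], 0],
  [[-21, 0, 15], 1.9],
  [[0, 0, 45], 0],
  [[0, 0, 48], 0],
  [[0, 0, 45], 0],
  [[0, 0, 30], 0],
  [[0, 0, 12], 0],
  [[0, 0, 4], 0],
])

```text
t: 29.7
eef_pos: [0.5076, -0.1738, 0.0094]
orientation: [-0.412, -3.112, -0.001]
wrist_force: [0.6, -0.2, 0.9]
finger_gap: 0.085
finger_force: 0.0
```

Emit:
carry_out([
  [[0, 0, 0], 0],
  [[0, 0, 0], 0],
  [[0, 0, 0], 0],
  [[0, 0, 0], 0],
  [[0, 0, 0], 0],
  [[0, 0, 0], 0],
  [[0, 0, 0], 0],
], grip=50, squeeze=70)

```text
t: 30.4
eef_pos: [0.5099, -0.1748, 0.0138]
orientation: [0.411, 3.11, -0.003]
wrist_force: [-0.5, -0.1, 6.7]
finger_gap: 0.0577
finger_force: 78.7
```

```bash
python3 - <<'E'
from h import *
import pickle; s=pickle.load(open("w7.pkl","rb"))
print("green cleat z31",(toworld(s,[(479,134),(573,131),(480,160),(571,155)],.031)*1000).round(1))
print("board z21",(toworld(s,[(477,162),(562,158),(466,300),(548,300)],.021)*1000).round(1))
print("orange z46 near",(toworld(s,[(117,278),(172,256)],.046)*1000).round(1))
go(508.5,-175,10,-15.1)
E
```

```text
green cleat z31 [[421.9 -11.8  31. ]
 [438.1  70.3  31. ]
 [444.6 -13.2  31. ]
 [458.8  68.   31. ]]
board z21 [[447.3 -11.9  21. ]
 [461.7  66.4  21. ]
 [586.9 -37.6  21. ]
 [606.9  47.3  21. ]]
orange z46 near [[ 473.3 -368.4   46. ]
 [ 464.3 -309.2   46. ]]
t 30.4 tcp [ 509.9 -174.8   13.8] tool x dir 164.9 tz [ 0.005 -0.002 -1.   ] q [-0.39 -0.01  1.72 -0.    1.42 -1.7 ] gap 57.7 F [-0.5 -0.1  6.7]
SHIFT [ 1.3 -0.6  3.8] then TURN 0.0
```

Emit:
carry_out([
  [[0, 0, -6], 0],
  [[0, 0, -15], 0],
  [[0, 0, -35], 0],
  [[0, 0, -40], 0],
  [[0, 0, -40], 0],
  [[0, 0, -40], 0],
  [[0, 0, -30], -4],
  [[-4, 16, -8], 0],
])

```text
t: 31.2
eef_pos: [0.5157, -0.1605, 0.2306]
orientation: [0.303, 3.12, -0.005]
wrist_force: [1.0, 0.1, -5.8]
finger_gap: 0.0579
finger_force: 77.4
```

Emit:
carry_out([
  [[-10, 33, 0], 0],
  [[-11, 40, 0], 0],
  [[-12, 42, 0], 0],
  [[-12, 34, 0], 0],
  [[-8, 18, 0], 0],
  [[-4, 5, 0], 0],
  [[0, 0, 0], 0],
  [[0, 0, 0], 0],
])

```text
t: 32.0
eef_pos: [0.6038, -0.0019, 0.2248]
orientation: [-0.304, -3.126, 0.001]
wrist_force: [-0.8, -0.3, -6.0]
finger_gap: 0.0578
finger_force: 77.4
```

```bash
python3 - <<'E'
from h import *
import pickle
s=robot.snapshot("wrist"); cv2.imwrite("pics/w8.png",s["frame"][:,:,::-1]); pickle.dump(s,open("w8.pkl","wb"))
for l,z in [("cradle_green_seat",.021),("stone_green_center",.243)]:
    print(l,rects(s,l,z))
go(558,7,40,-11.1)
E
```

```text
cradle_green_seat [((445.7, 29.4, 84, 34, 78.9), 0.71)]
stone_green_center [((575.5, 2.8, 140, 58, -11.2), 0.7)]
t 32.1 tcp [603.8  -2.2 225.1] tool x dir 168.8 tz [ 0. -0. -1.] q [-0.06  0.1   1.23 -0.    1.81 -1.44] gap 57.8 F [ 0.1  0.1 -6.4]
SHIFT [ 46.7   0.2 185.1] then TURN -0.1
```

View pics/w8.png

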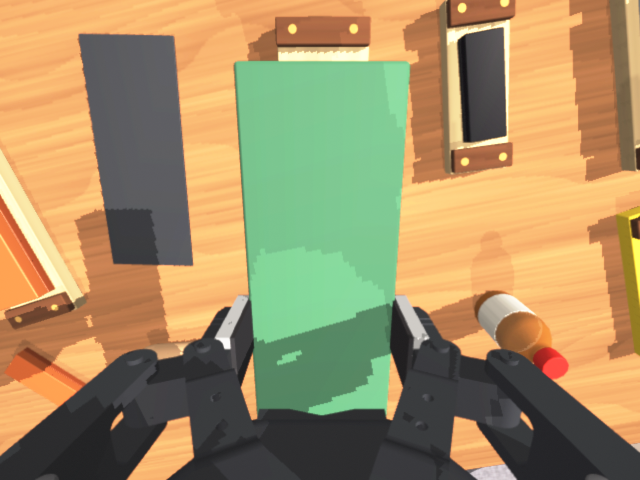

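```bash
python3 - <<'E'
from h import *
import pickle; s=pickle.load(open("w8.pkl","rb"))
print("cleat z31",(toworld(s,[(276,17),(370,17),(276,44),(370,45)],.031)*1000).round(1))
print("board z21",(toworld(s,[(278,48),(368,48)],.021)*1000).round(1))
print("held",(toworld(s,[(235,62),(409,62)],.2395)*1000).round(1))
E
```

```text
cleat z31 [[424.2  -6.8  31. ]
 [439.6  71.6  31. ]
 [444.3 -11.5  31. ]
 [460.7  68.3  31. ]]
board z21 [[445.1 -11.2  21. ]
 [460.6  67.8  21. ]]
held [[501.  -12.  239.5]
 [512.1  44.8 239.5]]
```

Green cradle is at (558.5,7.5), -11.1°. Lowering.

Emit:
carry_out([
  [[23.6, 0.6, 0], 0],
  [[23.6, 0.5, 15], 0],
  [[0, 0, 40], 0],
  [[0, 0, 45], 0],
  [[0, 0, 40], 0],
  [[0, 0, 27], 0],
  [[0, 0, 12], 0],
  [[0, 0, 6], 0],
])

```text
t: 32.95
eef_pos: [0.5575, 0.0085, 0.039]
orientation: [-0.304, -3.125, 0.0]
wrist_force: [0.0, -0.1, -5.1]
finger_gap: 0.058
finger_force: 77.3
```

Emit:
carry_out([
  [[0, 0, 3], 0],
  [[0, 0, 2], 0],
  [[0, 0, 0], 0],
  [[0, 0, 0], 0],
])

```text
t: 33.35
eef_pos: [0.5588, 0.009, 0.036]
orientation: [0.303, 3.125, 0.0]
wrist_force: [-0.0, 0.5, -4.1]
finger_gap: 0.0575
finger_force: 77.3
```

Emit:
carry_out([
  [[0, 0, 1], 0],
  [[0, 0, 1], 0],
  [[0, 0, 0], 0],
  [[0, 0, 0], 0],
])

```text
t: 33.75
eef_pos: [0.5581, 0.009, 0.0327]
orientation: [-0.303, -3.127, 0.0]
wrist_force: [-0.4, -0.8, -6.8]
finger_gap: 0.0578
finger_force: 77.3
```

Emit:
carry_out([
  [[0, 0, 1], 0],
  [[0, 0, 0.5], 0],
  [[0, 0, 0], 0],
  [[0, 0, 0], 0],
])

```text
t: 34.15
eef_pos: [0.5582, 0.009, 0.0319]
orientation: [0.303, 3.126, 0.0]
wrist_force: [-2.0, 1.0, -1.1]
finger_gap: 0.0578
finger_force: 78.0
```

Emit:
carry_out([
  [[0, 0, 0.5], 0],
  [[0, 0, 0], 0],
  [[0, 0, 0], 0],
])

```text
t: 34.45
eef_pos: [0.5583, 0.009, 0.0319]
orientation: [0.303, 3.126, -0.0]
wrist_force: [-5.3, 0.5, 3.5]
finger_gap: 0.0579
finger_force: 78.6
```

Seated. Releasing, rising, and moving clear to inspect everything.

Emit:
carry_out([
  [[0, 0, -0.5], 0],
  [[0, 0, 0], 0],
  [[0, 0, 0], 0],
  [[0, 0, -5], 0],
  [[0, 0, -15], 0],
  [[0, 0, -40], 0],
  [[0, 0, -50], 0],
  [[0, 0, -45], 0],
], grip=85)

```text
t: 35.25
eef_pos: [0.558, 0.009, 0.1898]
orientation: [0.303, 3.125, 0.0]
wrist_force: [1.4, 0.7, 0.6]
finger_gap: 0.0846
finger_force: 0.0
```

Emit:
carry_out([
  [[10, 0, -40], 0],
  [[40, 0, -30], 0],
  [[45, 0, -20], 0],
  [[45, 0, -20], 0],
  [[20, 0, 0], 0],
  [[0, 0, 0], 0],
  [[0, 0, 0], 0],
])

```text
t: 35.95
eef_pos: [0.4012, 0.0397, 0.2973]
orientation: [0.302, 3.125, 0.0]
wrist_force: [0.2, -1.1, -0.4]
finger_gap: 0.0854
finger_force: 0.0
```

```bash
python3 - <<'E'
from h import *
go(558,7.5,200,-11.1)
s=robot.snapshot("wrist"); t=robot.snapshot("top")
w=s["frame"]; f=t["frame"]
for l,zs in [("green",.046),("orange",.046),("white",.043),("black",.039)]:
    for n,c in (("w",s),("t",t)):
        print(n,l,rects(c,f"stone_{l}_center",zs),rects(c,f"cradle_{l}_seat",.021))
im=np.vstack([cv2.resize(f[150:290,140:510],(800,300),interpolation=3),cv2.resize(w[100:400],(640,300)) .repeat(1,0)if 0 else cv2.resize(w,(800,300))])
cv2.imwrite("pics/fin.png",im[:,:,::-1])
E
```

```text
t 36.0 tcp [401.2  39.7 297.3] tool x dir 169.0 tz [ 0.003 -0.    -1.   ] q [ 0.01 -0.41  1.56 -0.    1.99 -1.36] gap 85.4 F [ 0.2 -1.1 -0.4]
SHIFT [-159.8   -1.6   97.7] then TURN 0.1
w green [((555.3, 9.1, 206, 62, -11.0), 0.84)] [((557.1, 7.9, 270, 83, -11.1), 0.72)]
t green [] [((656.8, -39.9, 49, 30, -0.3), 0.68)]
w orange [((223.6, -259.1, 211, 90, -53.8), 0.89), ((725.7, -323.1, 73, 52, 37.8), 0.74), ((518.0, -329.6, 111, 73, 6.6), 0.6)] [((511.8, -339.4, 156, 96, 7.9), 0.85)]
t orange [((547.1, -332.0, 162, 61, 7.0), 0.94), ((224.5, -279.0, 230, 77, -53.8), 0.83), ((733.4, -354.7, 106, 41, 39.0), 0.83)] [((547.5, -335.9, 225, 84, 8.1), 0.96)]
w white [((520.1, 325.9, 133, 53, 6.9), 0.67)] [((522.6, 331.6, 197, 79, 6.6), 0.72), ((685.7, 341.0, 89, 79, 3.9), 0.68), ((305.2, 366.4, 140, 82, 2.1), 0.6)]
t white [((521.5, 339.5, 128, 33, 8.3), 0.91)] [((751.2, 356.2, 199, 73, 10.6), 0.89), ((282.5, 368.4, 186, 73, 2.1), 0.88), ((445.8, 333.3, 53, 36, 90.0), 0.8)]
w black [((510.6, 160.5, 95, 39, -0.1), 0.92)] [((511.2, 161.8, 159, 65, -4.6), 0.97)]
t black [] [((438.9, 174.6, 40, 5, -90.0), 0.55)]
```

View pics/fin.png

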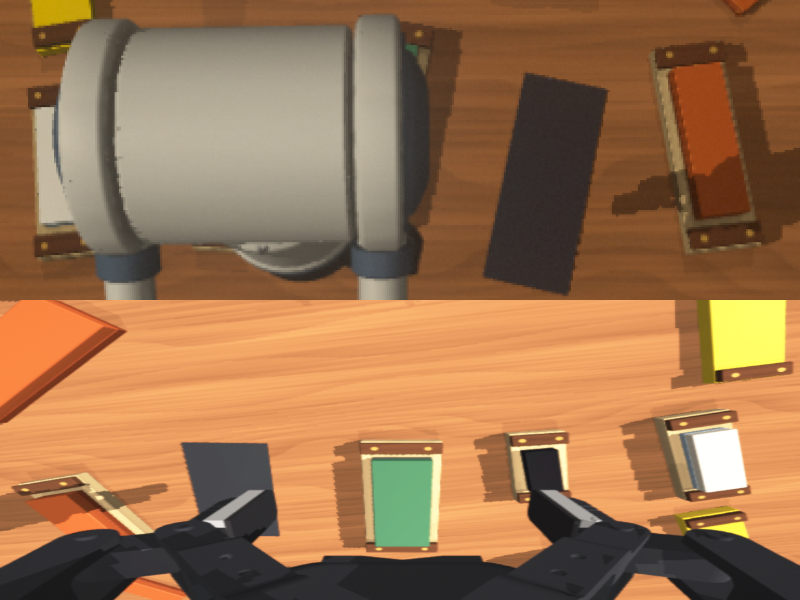

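All four stones lie flat between their own cleats: green at (400,500), black at (540,475), white at (715,460) and orange at (705,140) in the composite picture. The measured offsets are well inside tolerance. Handing in.

```bash
python3 -c "
from bench import robot
print(robot.hand_in())"
```

```text
the job is handed in; nothing more can be done
None
```

All four stones are set down on their own cradles, with the chisel and oil bottle untouched, and the job was handed in at about 36 s of the 106 s allowed; the hand-in returned no verdict.

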